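Refit the pulled-off knob of the induction hob and hold it pressed in

TASK

The control knob of the portable induction hob was pulled off to wipe underneath. Pick it up from the worktop, turn it so that its black pointer line is over the flat of the hob's D-shaped shaft, and push it fully home on the shaft without forcing it; then, keeping hold of the knob, press it in to the end of the shaft's spring travel, as one does to wake a locked hob, and finish still holding it pressed in. Leave the sponge, dish soap bottle and drinking glass where they are.

Things in the scene. Friction and masses are not known exactly. Their poses are not given: they have to be found in the camera images.
- knob: loose round black control knob with a silver cap, 40 mm across (39 mm below 17 mm height), 30 mm high, 50 g, standing on the worktop, closed face up, line roughly towards the robot. A black line 3 mm wide on the silver cap runs from the middle to the rim, with a white tick below it on the black side. Origin: centre of its open underside; z up, x from its axis along the black line. Can be gripped round its side in any direction
- knob_bore (a point): centre of the closed end of the bore in the knob's hub, on its axis 17 mm above the underside; axes as the knob's. The bore's mouth, countersunk by 2 mm, is 5 mm above the underside. From 5 to 11 mm it is round, 12.6 mm across; from 11 to 17 mm it is D-shaped: 12.6 mm across with a flat face 2.6 mm from the axis on the side of the black line (+x)
- knob_line (a point): outer end of the black line, at the rim of the knob's top face: 19 mm from the knob's axis along its x, 30 mm above its underside
- hob: portable induction hob, fixed, 300 mm deep (x) by 250 mm wide (y), its black glass top 58 mm above the worktop. Origin: centre of its underside; x points from its control side to its back. The control shaft stands on the glass 104 mm from the centre towards -x (46 mm behind the front edge), y = 0; nothing else stands on the glass
- shaft_top (a point): centre of the top end of the steel shaft standing upright out of the hob's glass, 23 mm above the glass when not pressed. Round, 11 mm across; its bright top 8 mm milled to a D, the flat 1.8 mm from the axis. z up, x points out of the flat. The knob fits with its x along this x (0.8 mm play; wrongly turned it stops 5 mm short). Fully home, the bore's end rests on this point, the knob's underside 6 mm above the glass
- shaft (a joint): turn of the D-shaft about its upright axis, rad, anticlockwise from above positive; at 0 the flat faces straight to the front (the control side) of the hob; starts within 0.75 of that. It turns stiffly (0.02 N m) and stays where it is left
- stem (a joint): how far the shaft is pushed in, in m: 0 at rest, 0.004 at the end of its travel. A spring pushes it back out with 5 N at the start and 9 N at the end of the travel; pressed in, the knob's underside is 2 mm above the glass
- sponge: white cleaning sponge 62 x 118 x 28 mm lying on the worktop, loose; origin at the centre of its underside
- dish_soap: upright bottle of dish soap, 51 x 79 x 237 mm, loose; origin at the centre of its underside
- glass: clear drinking glass, 80 mm across, 91 mm high, loose, upright on the worktop left of the hob; origin at the centre of its underside

How it is judged:
By the outcome, as a careful person would: the job done as asked, in the order asked, and still so for the second after the job is handed in, while the arm keeps its last pose, push and grip.
It also fails if it takes over 56 s, if anything falls off the work surface, if the arm or the gripper's body presses on something with over 40 N, if the wrist force passes 120 N, or if a joint passes its speed limit or range.

ROBOT

A 7-joint arm with a two-finger parallel gripper is mounted at the origin on the work surface; the furniture and walls round the work are solid. World frame = base frame: x ahead of the robot, y to its left, z up, the work surface at z = 0. Lengths are in m, angles in degrees, forces in N, time in s.
With the tool pointing down it reaches from about 0.425 to 0.875 m from the base axis. Payload 9.9 kg.
Tool frame: the origin (TCP) lies midway between the tips of the shut fingers; the grasp point (between the pads) lies 19 mm behind it; z points along the fingers, y is the line along which they close (so a half turn about z gives the same grasp; the last joint's range is limited). The gripper opens to 85 mm and grips with 20 to 120 N. Pads are 22 mm wide; open, the fingers measure 114 mm over their backs; the gripper's body (76 mm by 85 mm) begins 54 mm behind the grasp point. The pads swing forward as they close: fully open they stand 13 mm farther back than shut.
Start: joints at [-74.358, 32.985, 1.427, 82.34, -0.859, 64.687, -3.237], TCP at [0.236, 0.632, 0.231] pointing down, gripper open.
Joint ranges: [-157.87, 157.87], [-19.46, 123.44], [-87.15, 90], [11.01, 140.99], [-62.26, 242.26], [9.8, 113.94], [-161.44, 161.44]. Speed limits (degrees/s): [127.2, 127.2, 172.46, 172.46, 180, 180, 180].

INTERFACE

Orientations are given as a 3x3 rotation matrix whose columns are the frame's x, y, z axes.
In Python, from bench import sense, eyes, job gives the robot as it stands.
- The arm moves only by the tool send_rows, never from a script. Its argument "deltas" is a list of rows, each an object with "hand": the finger opening in mm, from 0 to 85.4; "delta_pos": the shift along the tool's x, y, z in units of 30 mm (1.0 is 30 mm), a list of three; "twist": the turn, a rotation vector about the tool's x, y, z in units of 6 degrees (1.0 is 6 degrees), a list of three. In form: [{"hand": hand, "delta_pos": [x, y, z], "twist": [ax, ay, az]}, ...]. A call has 1 to 8 rows; each row is the pose to reach, as a shift and turn from the pose commanded when the call began, along the tool's axes at that moment; what a row does not reach only later rows make up. A row lasts 1/10 s, in which the tool goes at most 50 mm and 8.59 degrees, less where a joint would pass 70% of its speed; a pose out of reach is approached as far as the arm can. A call with a gripper value outside its range is refused whole. The fingers move at their own pace and stop on an object; "newtons" is the grip in N (left out, the last holds). Time passes only in rows, so rows that repeat a pose let the fingers close. It gives the time, the measured TCP pose, the force, the opening and the grip force at its end, in the units of the state.
- sense(): the state, without advancing time (a new reading comes with each control period).
- eyes.get_image(name): name is "side" or "top" or "wrist"; returns (picture, depth): 400x640x3 uint8, red, green, blue; 400x640 float32, m along the optical axis (not along the pixel's ray), 0 where there is no reading.
- eyes.calibration(name): a dict with "mtx" (3x3 intrinsics, pixels), "pose" (4x4, takes a point from camera to world coordinates). Camera axes: x right, y down, z forward; pixel columns grow to the right and rows downward; lengths in m; the calibration is good to about 2 mm. A picture is of the moment at which its call begins: read the wrist's pose just before it. calibration takes no time and is no camera call; for the wrist camera it gives the pose at the moment of the call.
- job.sign_off(): hands the job in; it is judged then, once.
The state is a dict: "clock": time; "joint_pos": joint angles; "joint_velocities": joint speeds; "joint_torque": joint torques, N m; "tool_pos": TCP position; "tcp_rot": TCP orientation; "contact_force": force on the tool from outside, world axes, zero at the start; "ft_torque": the same for the moment, N m; "width": finger opening in m; "grip_force": force on a finger pad.
Only numpy, scipy, OpenCV 4.12 (cv2) and the standard library are available. Lean on these libraries where they do the work, as an engineer would, in place of code of your own. Each camera call takes 0.05 s, during which the arm holds its last target. There are 200 camera calls.

## Working session

There is one attempt and no reset: what is moved stays moved. The work goes in short steps, Python scripts to look and compute and a tool call to move; the robot and the scene stay as the last step left them, time stands still between calls to the robot, and variables do not carry over. Pictures are saved under pics/ and viewed, at most 10 in all, crops included, and the job is handed in when it is done.

Besides the shell and the picture viewer there is one more tool, called after "Emit:" as name(argument=value, ...), one argument or row to a line, values as JSON. send_rows: Moves the arm, as the interface text tells. Its arguments: {"type":"object","properties":{"deltas":{"type":"array"},"newtons":{"type":"number"}},"required":["deltas"]}

```bash
mkdir -p pics
python3 - <<'E'
from bench import sense, eyes
import cv2, numpy as np
s=sense(); print(s['clock'],s['tool_pos'],np.round(s['tcp_rot'],3),s['contact_force'])
for n in ['top','side']:
    p,d=eyes.get_image(n); c=eyes.calibration(n)
    print(n,np.round(c['mtx'],1).tolist(),np.round(c['pose'],3).tolist())
    np.savez(f'pics/{n}0.npz',p=p,d=d,m=c['mtx'],T=c['pose'])
    cv2.imwrite(f'pics/{n}0.png',p[...,::-1])
E
```

```text
0.0 [0.23558465 0.63207274 0.23045133] [[-0.937  0.349 -0.   ]
 [ 0.349  0.937 -0.002]
 [-0.    -0.002 -1.   ]] [0.0211793  0.33037217 0.27642963]
top [[475.5, 0.0, 312.8], [0.0, 475.5, 202.2], [0.0, 0.0, 1.0]] [[0.011, -0.998, 0.068, 0.418], [-1.0, -0.012, -0.01, 0.033], [0.011, -0.068, -0.998, 1.454], [0.0, 0.0, 0.0, 1.0]]
side [[436.0, 0.0, 315.9], [0.0, 436.0, 199.6], [0.0, 0.0, 1.0]] [[0.966, -0.105, 0.238, 0.257], [-0.26, -0.414, 0.872, -0.96], [0.007, -0.904, -0.427, 0.562], [0.0, 0.0, 0.0, 1.0]]
```

View pics/top0.png

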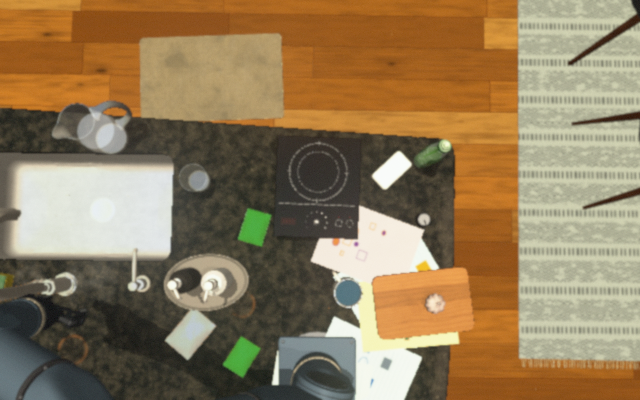

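View pics/side0.png

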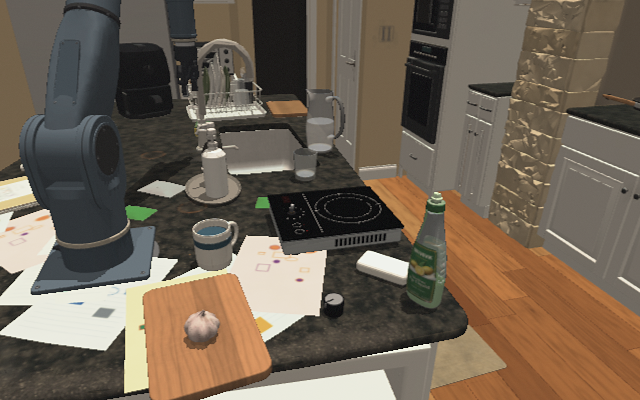

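The top view shows the knob near (424,219), the hob spanning (278-360, 137-238) and the shaft near (317,221). The side view confirms it, with the knob at (334,304) and the shaft at (291,212).

```bash
cat > h.py <<'E'
import numpy as np, cv2
def at_z(u,v,m,T,z):
    r=T[:3,:3]@np.linalg.solve(m,[u,v,1.]); o=T[:3,3]
    return o+r*(z-o[2])/r[2]
def px(P,m,T):
    c=T[:3,:3].T@(np.asarray(P)-T[:3,3]); q=m@c; return q[:2]/q[2]
E
python3 - <<'E'
from h import *
t=np.load('pics/top0.npz'); s=np.load('pics/side0.npz')
print('knob',at_z(424,219,t['m'],t['T'],.03),at_z(334,298,s['m'],s['T'],.03))
print('shaft',at_z(317,221,t['m'],t['T'],.081),at_z(291,207,s['m'],s['T'],.081))
for q in [(278,137),(360,139),(358,239),(277,236)]: print(at_z(*q,t['m'],t['T'],.058))
a=t['p'][190:250,270:370]; b=t['p'][190:250,390:450]
k=s['p'][280:320,310:360]; f=s['p'][190:235,265:320]
r=lambda i:cv2.resize(i,(390,290),interpolation=cv2.INTER_CUBIC)
cv2.imwrite('pics/crops.png',np.vstack([np.hstack([r(a),r(b)]),np.hstack([r(f),r(k)])])[...,::-1])
E
```

```text
knob [ 0.46835733 -0.3159264   0.03      ] [ 0.47166446 -0.31267501  0.03      ]
shaft [0.45730197 0.00633302 0.081     ] [ 0.4538639  -0.00434111  0.081     ]
[0.70595927 0.12423364 0.058     ]
[ 0.70312815 -0.11949931  0.058     ]
[ 0.40657027 -0.11483028  0.058     ]
[0.41278098 0.12252251 0.058     ]
```

View pics/crops.png

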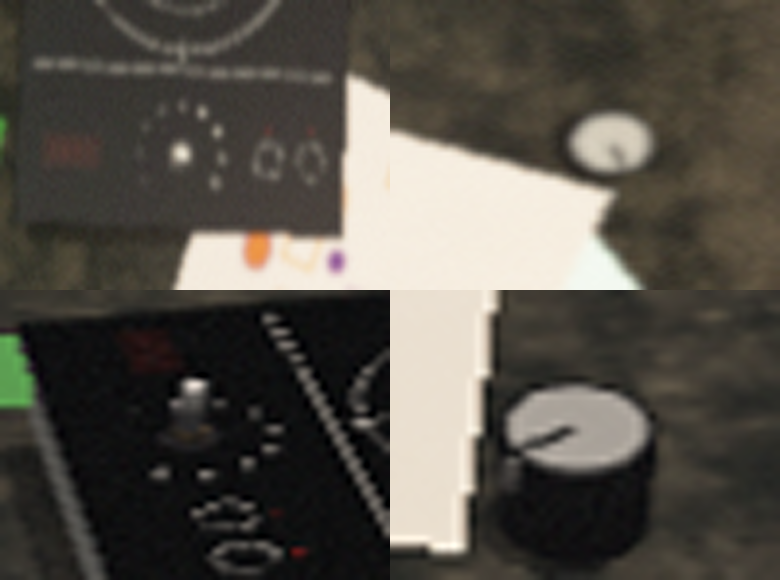

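Lower right, the knob's line points towards -x and slightly -y. On the shaft, the D isn't resolved. Next I look with the wrist camera above the shaft.

Run:
```python
from h import *
from bench import sense, eyes
s=sense(); c=eyes.calibration('wrist'); R=s['tcp_rot']; T=c['pose']
print('cam in tool',np.round(R.T@(T[:3,3]-s['tool_pos']),4),np.round(R.T@T[:3,:3],3).tolist(),np.round(c['mtx'],1).tolist())
t=np.load('pics/top0.npz')
print('bottle',at_z(430,160,t['m'],t['T'],.1),'sponge',at_z(392,170,t['m'],t['T'],.028))
for q in [(212,285),(137,270),(137,255)]: 
  d=t['d'][q[1],q[0]]; p=t['T']@np.append(np.linalg.solve(t['m'],[*q,1.])*d,1); print(q,p[:3])
tgt=np.array([.456,.004,.3]); print((R.T@(tgt-s['tool_pos'])/.03).round(2))
```

```text
cam in tool [ 0.0787  0.0005 -0.1416] [[-0.001, -0.952, -0.307], [1.0, -0.0, -0.0], [0.0, -0.307, 0.952]] [[333.6, 0.0, 325.0], [0.0, 333.6, 197.5], [0.0, 0.0, 1.0]]
bottle [ 0.63598639 -0.31698543  0.1       ] sponge [ 0.6156318  -0.22009834  0.028     ]
(212, 285) [0.4175732  0.03285855 1.45411074]
(137, 270) [0.30570659 0.54655148 0.00304011]
(137, 255) [ 0.34022844  0.62905199 -0.22471651]
[-14.2  -17.06  -2.29]
```

Emit:
send_rows(
  deltas=[
    {"hand": 60, "delta_pos": [-0.6, -0.5, -1.5], "twist": [0, 0, -0.4]},
    {"hand": 60, "delta_pos": [-1.8, -1.4, -2], "twist": [0, 0, -0.8]},
    {"hand": 60, "delta_pos": [-3, -2.4, -2], "twist": [0, 0, -1.2]},
    {"hand": 60, "delta_pos": [-4.2, -3.4, -2], "twist": [0, 0, -1.6]},
    {"hand": 60, "delta_pos": [-5.4, -4.4, -2], "twist": [0, 0, -2.1]},
    {"hand": 60, "delta_pos": [-6.6, -5.4, -2], "twist": [0, 0, -2.5]},
    {"hand": 60, "delta_pos": [-7.9, -6.4, -2], "twist": [0, 0, -3.0]},
    {"hand": 60, "delta_pos": [-9.2, -7.4, -2], "twist": [0, 0, -3.4]},
  ],
)

```text
clock: 0.9
tool_pos: [0.4173, 0.3262, 0.2912]
tcp_rot: [[-1.0, -0.002, -0.0], [-0.002, 1.0, -0.0], [0.0, -0.0, -1.0]]
contact_force: [1.0, 0.1, -0.1]
width: 0.0598
grip_force: 0.0
```

Emit:
send_rows(
  deltas=[
    {"hand": 60, "delta_pos": [-0.2, -1.4, 0.3], "twist": [0, 0, 0]},
    {"hand": 60, "delta_pos": [-0.4, -2.9, 0.8], "twist": [0, 0, 0]},
    {"hand": 60, "delta_pos": [-0.6, -4.4, 1.4], "twist": [0, 0, 0]},
    {"hand": 60, "delta_pos": [-0.8, -5.9, 2], "twist": [0, 0, 0]},
    {"hand": 60, "delta_pos": [-1, -7.4, 2.7], "twist": [0, 0, 0]},
    {"hand": 60, "delta_pos": [-1.1, -8.8, 3.5], "twist": [0, 0, 0]},
    {"hand": 60, "delta_pos": [-1.2, -10, 4.3], "twist": [0, 0, 0]},
    {"hand": 60, "delta_pos": [-1.3, -10.7, 4.9], "twist": [0, 0, 0]},
  ],
)

```text
clock: 1.7
tool_pos: [0.4547, 0.0039, 0.1431]
tcp_rot: [[-1.0, 0.004, -0.001], [0.004, 1.0, -0.001], [0.001, -0.001, -1.0]]
contact_force: [0.2, 1.1, -0.2]
width: 0.0599
grip_force: 0.0
```

```bash
cat > snap.py <<'E'
import sys
from h import *
from bench import sense, eyes
n=sys.argv[1]; s=sense(); c=eyes.calibration('wrist'); p,d=eyes.get_image('wrist')
np.savez(f'pics/{n}.npz',p=p,d=d,m=c['mtx'],T=c['pose']); 
P=np.array([float(x) for x in sys.argv[2:5]]); u,v=px(P,c['mtx'],c['pose']); print(s['clock'],np.round(s['tool_pos'],4),'expect px',u,v)
h,w=50,66; v0=int(np.clip(v-h,0,400-2*h)); u0=int(np.clip(u-w,0,640-2*w)); print('crop origin',u0,v0,'scale 6')
cv2.imwrite(f'pics/{n}.png',cv2.resize(p[v0:v0+2*h,u0:u0+2*w],None,fx=6,fy=6,interpolation=cv2.INTER_CUBIC)[...,::-1])
E
python3 snap.py shaft1 .456 .004 .081
```

```text
1.7 [0.4547 0.0039 0.1431] expect px 324.7515231327082 218.21803832391572
crop origin 258 168 scale 6
```

View pics/shaft1.png

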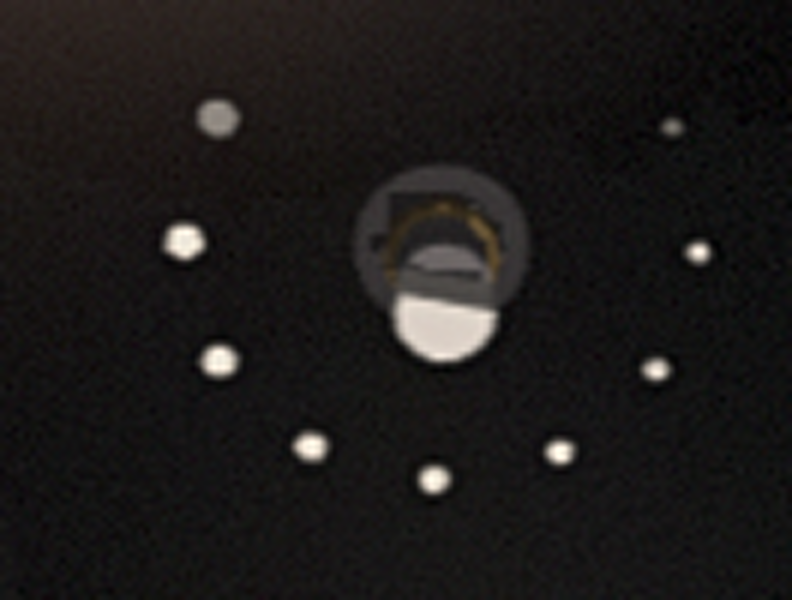

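The wrist view shows the bright D end at crop (445,330). Its flat runs from (397,293) to (498,308) and faces the robot, turned slightly. I fit the D model to it.

Run:
```python
from h import *
from scipy.optimize import least_squares
z=np.load('pics/shaft1.npz'); p=z['p']; m,T=z['m'],z['T']
g=cv2.resize(cv2.cvtColor(p[200:240,310:355],cv2.COLOR_RGB2GRAY),None,fx=8,fy=8,interpolation=cv2.INTER_CUBIC)
_,b=cv2.threshold(g,150,255,0)
c=max(cv2.findContours(b,0,1)[0],key=cv2.contourArea)[:,0]
P=np.array([at_z((u+.5)/8-.5+310,(v+.5)/8-.5+200,m,T,.081)[:2] for u,v in c])*1e3
def f(x):
    q=P-x[:2]; n=np.array([np.cos(x[2]),np.sin(x[2])]); return np.maximum(np.hypot(*q.T)-5.5,q@n-1.8)
r=least_squares(f,[*P.mean(0)-[1,0],np.pi]); print(r.x[:2],np.degrees(r.x[2]),np.abs(r.fun).max(),P.min(0),P.max(0))
```

```text
[457.39209747   8.52003459] 168.82253718316568 0.5146622988305678 [455.10304887   3.2963771 ] [462.54496567  13.87301468]
```

Emit:
send_rows(
  deltas=[
    {"hand": 60, "delta_pos": [0, -1.2, 0], "twist": [0, 0, 0]},
    {"hand": 60, "delta_pos": [0, -2.7, 0], "twist": [0, 0, 0]},
    {"hand": 60, "delta_pos": [-0.1, -4.2, 0], "twist": [0, 0, 0]},
    {"hand": 60, "delta_pos": [-0.2, -5.7, 0.2], "twist": [0, 0, 0]},
    {"hand": 60, "delta_pos": [-0.3, -7.2, 0.5], "twist": [0, 0, 0]},
    {"hand": 60, "delta_pos": [-0.4, -8.6, 0.9], "twist": [0, 0, 0]},
    {"hand": 60, "delta_pos": [-0.5, -9.8, 1.2], "twist": [0, 0, 0]},
    {"hand": 60, "delta_pos": [-0.5, -10.6, 1.4], "twist": [0, 0, 0]},
  ],
)

```text
clock: 2.55
tool_pos: [0.4699, -0.3137, 0.1015]
tcp_rot: [[-1.0, 0.003, -0.001], [0.003, 1.0, -0.001], [0.001, -0.001, -1.0]]
contact_force: [-0.1, -0.7, -0.3]
width: 0.0599
grip_force: 0.0
```

```bash
python3 snap.py knob1 .470 -.314 .03
```

```text
2.55 [ 0.4699 -0.3137  0.1015] expect px 324.1162878203224 211.449083650185
crop origin 258 161 scale 6
```

View pics/knob1.png

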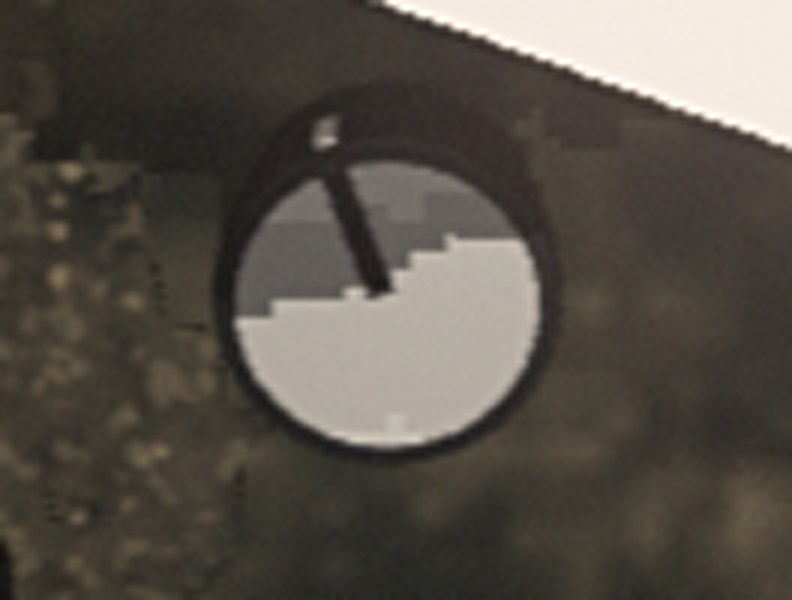

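The cap's centre is near crop (388,304), and its rim runs 235-541 by 160-446. The line runs from (379,293) to (332,175), up and left, i.e. towards -x and -y.

Run:
```python
from h import *
z=np.load('pics/knob1.npz'); m,T=z['m'],z['T']
w=lambda u,v:at_z((u+.5)/6-.5+258,(v+.5)/6-.5+161,m,T,.03)*1e3
pts=[w(*q)[:2] for q in [(235,304),(541,304),(388,160),(388,446)]]
print(np.round(pts,1)); C=np.array([(pts[2][0]+pts[3][0])/2,(pts[0][1]+pts[1][1])/2]); a,b=w(332,175)[:2],w(379,293)[:2]
print('C',C,'line',np.degrees(np.arctan2(*(a-b)[::-1]))%360,np.degrees(np.arctan2(*(a-C)[::-1]))%360)
```

```text
[[ 469.8 -332.6]
 [ 469.9 -297.9]
 [ 452.9 -315.2]
 [ 487.4 -315.4]]
C [ 470.13303691 -315.26993058] line 200.1547823071447 201.50182829264952
```

Emit:
send_rows(
  deltas=[
    {"hand": 60, "delta_pos": [0, -0.05, 0.7], "twist": [0, 0, 0]},
    {"hand": 60, "delta_pos": [0, -0.05, 1.7], "twist": [0, 0, 0]},
    {"hand": 60, "delta_pos": [0, -0.05, 2.6], "twist": [0, 0, 0]},
    {"hand": 60, "delta_pos": [0, -0.05, 3.1], "twist": [0, 0, 0]},
    {"hand": 60, "delta_pos": [0, -0.05, 3.33], "twist": [0, 0, 0]},
    {"hand": 60, "delta_pos": [0, -0.05, 3.33], "twist": [0, 0, 0]},
    {"hand": 45, "delta_pos": [0, -0.05, 3.33], "twist": [0, 0, 0]},
    {"hand": 30, "delta_pos": [0, -0.05, 3.33], "twist": [0, 0, 0]},
  ],
  newtons=40,
)

```text
clock: 3.4
tool_pos: [0.4709, -0.3128, 0.0036]
tcp_rot: [[-1.0, 0.001, 0.001], [0.001, 1.0, -0.001], [-0.001, -0.001, -1.0]]
contact_force: [0.2, -0.7, 0.6]
width: 0.0388
grip_force: 40.0
```

Emit:
send_rows(
  deltas=[
    {"hand": 30, "delta_pos": [0, 0, 0], "twist": [0, 0, 0]},
    {"hand": 30, "delta_pos": [0, 0, 0], "twist": [0, 0, 0]},
    {"hand": 30, "delta_pos": [0, 0, 0], "twist": [0, 0, 0]},
    {"hand": 30, "delta_pos": [0, 0, 0], "twist": [0, 0, 0]},
  ],
  newtons=40,
)

```text
clock: 3.8
tool_pos: [0.471, -0.3128, 0.0035]
tcp_rot: [[-1.0, 0.001, 0.002], [0.001, 1.0, -0.001], [-0.002, -0.001, -1.0]]
contact_force: [-1.1, 0.6, 6.9]
width: 0.0388
grip_force: 40.1
```

Emit:
send_rows(
  deltas=[
    {"hand": 30, "delta_pos": [0, 0, -0.5], "twist": [0, 0, 0]},
    {"hand": 30, "delta_pos": [0, 0, -1.5], "twist": [0, 0, 0]},
    {"hand": 30, "delta_pos": [0, 0, -2.7], "twist": [0, 0, 0]},
    {"hand": 30, "delta_pos": [0, 0.4, -3.7], "twist": [0, 0, 0]},
    {"hand": 30, "delta_pos": [0.1, 1.2, -4.5], "twist": [0, 0, 0.6]},
    {"hand": 30, "delta_pos": [0.1, 2.3, -4.9], "twist": [0, 0, 1.2]},
    {"hand": 30, "delta_pos": [0.2, 3.5, -4.9], "twist": [0, 0, 1.8]},
    {"hand": 30, "delta_pos": [0.2, 4.5, -4.9], "twist": [0, 0, 2.3]},
  ],
)

```text
clock: 4.6
tool_pos: [0.4643, -0.1758, 0.1504]
tcp_rot: [[-0.97, 0.242, 0.002], [0.242, 0.97, 0.0], [-0.001, 0.001, -1.0]]
contact_force: [0.8, -0.1, -0.4]
width: 0.0388
grip_force: 40.3
```

Emit:
send_rows(
  deltas=[
    {"hand": 30, "delta_pos": [0.35, 1.2, 0], "twist": [0, 0, 0.6]},
    {"hand": 30, "delta_pos": [0.75, 2.6, 0], "twist": [0, 0, 1.3]},
    {"hand": 30, "delta_pos": [1.1, 3.9, 0], "twist": [0, 0, 1.9]},
    {"hand": 30, "delta_pos": [1.4, 4.9, 0], "twist": [0, 0, 2.5]},
    {"hand": 30, "delta_pos": [1.6, 5.6, 0], "twist": [0, 0, 2.9]},
    {"hand": 30, "delta_pos": [1.72, 5.96, 0], "twist": [0, 0, 3.03]},
    {"hand": 30, "delta_pos": [1.72, 5.96, 0], "twist": [0, 0, 3.03]},
    {"hand": 30, "delta_pos": [1.72, 5.96, 0], "twist": [0, 0, 3.03]},
  ],
)

```text
clock: 5.4
tool_pos: [0.4572, 0.0081, 0.1497]
tcp_rot: [[-0.848, 0.53, 0.001], [0.53, 0.848, -0.0], [-0.001, 0.0, -1.0]]
contact_force: [-0.2, 0.1, -1.0]
width: 0.0388
grip_force: 40.3
```

Run:
```python
from h import *
from bench import sense, eyes
import subprocess
s=sense(); q=s['tool_pos']; print(np.round(s['tcp_rot'],3).tolist())
subprocess.run(['python3','snap.py','held','%.4f'%q[0],'%.4f'%q[1],'%.4f'%(q[2]+.0265)])
p,d=eyes.get_image('side'); c=eyes.calibration('side'); np.savez('pics/side1.npz',p=p,m=c['mtx'],T=c['pose'])
cv2.imwrite('pics/side1.png',cv2.resize(p[110:230,230:360],None,fx=4,fy=4,interpolation=cv2.INTER_CUBIC)[...,::-1])
```

```text
5.4 [0.4572 0.0081 0.1497] expect px 324.11821182003064 296.5762267139137
crop origin 258 246 scale 6
[[-0.848, 0.53, 0.001], [0.53, 0.848, -0.0], [-0.001, 0.0, -1.0]]
this script no longer has the robotException ignored in: <_io.TextIOWrapper mode='rw' encoding='UTF-8'>
Traceback (most recent call last):
BrokenPipeError: [Errno 32] Broken pipe
```

View pics/held.png

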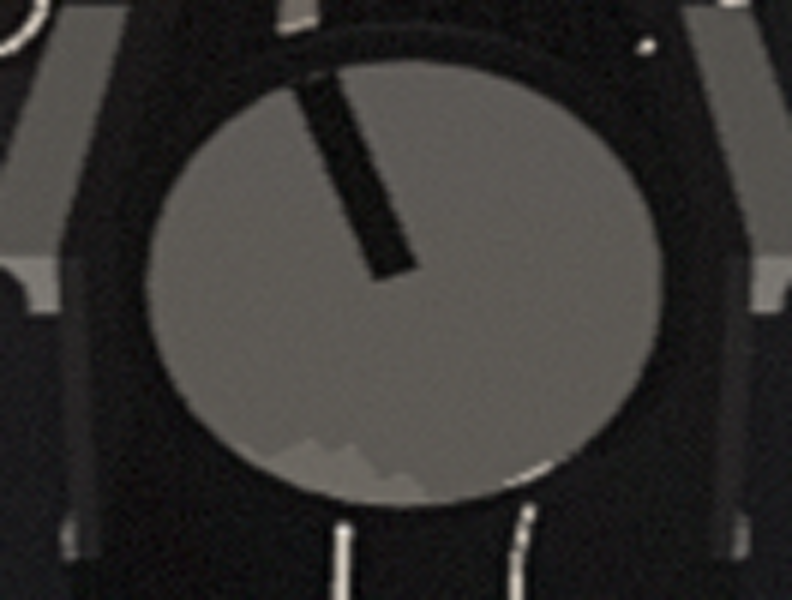

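The knob is held level. Its cap rim spans crop (148-663, 60-507), and the line runs from (396,273) to (318,78). I compute centre and angle.

Run:
```python
from h import *
z=np.load('pics/held.npz'); m,T=z['m'],z['T']; q=np.array([.4572,.0081,.1497])
for dz in (.0265,.023,.030):
    w=lambda u,v:at_z((u+.5)/6-.5+258,(v+.5)/6-.5+246,m,T,q[2]+dz)[:2]*1e3
    P=np.array([w(*p) for p in [(148,282),(663,282),(405,60),(405,507)]])
    a,b=w(318,78),w(396,273)
    C=(P[0]+P[1]+P[2]+P[3])/4
    print(dz,'C',C,'off',C-q[:2]*1e3,'diam',np.hypot(*(P[0]-P[1])),np.hypot(*(P[2]-P[3])),'line',np.degrees(np.arctan2(*(a-b)[::-1]))%360,np.degrees(np.arctan2(*(a-C)[::-1]))%360)
```

```text
0.0265 C [456.18228295   9.21188925] off [-1.01771705  1.11188925] diam 34.2632433373703 34.49651545959224 line 167.01585557420012 167.79464622242725
0.023 C [458.18141065   7.96335771] off [ 0.98141065 -0.13664229] diam 35.30569369842382 35.54606306493287 line 167.01585557420012 167.79464622242725
0.03 C [454.18315525  10.46042078] off [-3.01684475  2.36042078] diam 33.22079297631684 33.44696785425167 line 167.01585557420015 167.79464622242728
```

Emit:
send_rows(
  deltas=[
    {"hand": 30, "delta_pos": [-0.02, 0, 0.7], "twist": [0, 0, -0.2]},
    {"hand": 30, "delta_pos": [-0.02, 0, 1.4], "twist": [0, 0, -0.2]},
    {"hand": 30, "delta_pos": [-0.02, 0, 1.9], "twist": [0, 0, -0.2]},
    {"hand": 30, "delta_pos": [-0.02, 0, 2.2], "twist": [0, 0, -0.2]},
    {"hand": 30, "delta_pos": [-0.02, 0, 2.2], "twist": [0, 0, -0.2]},
    {"hand": 30, "delta_pos": [-0.02, 0, 2.3], "twist": [0, 0, -0.2]},
    {"hand": 30, "delta_pos": [-0.02, 0, 2.35], "twist": [0, 0, -0.2]},
    {"hand": 30, "delta_pos": [-0.02, 0, 2.4], "twist": [0, 0, -0.2]},
  ],
)

```text
clock: 6.25
tool_pos: [0.458, 0.0081, 0.0778]
tcp_rot: [[-0.859, 0.512, 0.001], [0.512, 0.859, 0.0], [-0.001, 0.001, -1.0]]
contact_force: [-0.4, 0.5, 0.1]
width: 0.0388
grip_force: 40.3
```

Emit:
send_rows(
  deltas=[
    {"hand": 30, "delta_pos": [0, 0, 0.03], "twist": [0, 0, 0]},
    {"hand": 30, "delta_pos": [0, 0, 0.06], "twist": [0, 0, 0]},
    {"hand": 30, "delta_pos": [0, 0, 0.09], "twist": [0, 0, 0]},
    {"hand": 30, "delta_pos": [0, 0, 0.12], "twist": [0, 0, 0]},
    {"hand": 30, "delta_pos": [0, 0, 0.12], "twist": [0, 0, 0]},
  ],
)

```text
clock: 6.75
tool_pos: [0.4576, 0.0082, 0.0737]
tcp_rot: [[-0.859, 0.512, -0.0], [0.512, 0.859, -0.0], [0.0, -0.0, -1.0]]
contact_force: [-0.6, -0.2, 0.3]
width: 0.0384
grip_force: 40.3
```

```bash
cat > st.py <<'E'
from bench import sense
import numpy as np
s=sense(); print(s['clock'],np.round(s['tool_pos'],4),np.round(s['contact_force'],2),np.round(s['ft_torque'],2))
E
python3 st.py
```

```text
6.75 [0.4576 0.0082 0.0737] [-0.64 -0.21  0.33] [-0.04  0.01  0.01]
```

Emit:
send_rows(
  deltas=[
    {"hand": 30, "delta_pos": [0, 0, 0.03], "twist": [0, 0, 0]},
    {"hand": 30, "delta_pos": [0, 0, 0.06], "twist": [0, 0, 0]},
    {"hand": 30, "delta_pos": [0, 0, 0.09], "twist": [0, 0, 0]},
    {"hand": 30, "delta_pos": [0, 0, 0.12], "twist": [0, 0, 0]},
    {"hand": 30, "delta_pos": [0, 0, 0.12], "twist": [0, 0, 0]},
  ],
)

```text
clock: 7.25
tool_pos: [0.4576, 0.0082, 0.0701]
tcp_rot: [[-0.859, 0.512, -0.0], [0.512, 0.859, -0.0], [0.0, -0.0, -1.0]]
contact_force: [-0.6, -0.4, -1.1]
width: 0.0383
grip_force: 40.3
```

Emit:
send_rows(
  deltas=[
    {"hand": 30, "delta_pos": [0, 0, 0.02], "twist": [0, 0, 0]},
    {"hand": 30, "delta_pos": [0, 0, 0.04], "twist": [0, 0, 0]},
    {"hand": 30, "delta_pos": [0, 0, 0.06], "twist": [0, 0, 0]},
    {"hand": 30, "delta_pos": [0, 0, 0.07], "twist": [0, 0, 0]},
    {"hand": 30, "delta_pos": [0, 0, 0.07], "twist": [0, 0, 0]},
  ],
)

```text
clock: 7.75
tool_pos: [0.4576, 0.0082, 0.0681]
tcp_rot: [[-0.859, 0.512, -0.0], [0.512, 0.859, -0.0], [0.0, -0.0, -1.0]]
contact_force: [-1.0, -0.9, -0.3]
width: 0.0385
grip_force: 40.3
```

Emit:
send_rows(
  deltas=[
    {"hand": 30, "delta_pos": [0, 0, 0.02], "twist": [0, 0, 0]},
    {"hand": 30, "delta_pos": [0, 0, 0.04], "twist": [0, 0, 0]},
    {"hand": 30, "delta_pos": [0, 0, 0.04], "twist": [0, 0, 0]},
    {"hand": 30, "delta_pos": [0, 0, 0.04], "twist": [0, 0, 0]},
  ],
)

```text
clock: 8.15
tool_pos: [0.4577, 0.0082, 0.067]
tcp_rot: [[-0.859, 0.512, 0.0], [0.512, 0.859, 0.0], [-0.0, 0.0, -1.0]]
contact_force: [-0.8, -0.1, 3.4]
width: 0.0388
grip_force: 40.4
```

Emit:
send_rows(
  deltas=[
    {"hand": 30, "delta_pos": [0, 0, 0.02], "twist": [0, 0, 0]},
    {"hand": 30, "delta_pos": [0, 0, 0.04], "twist": [0, 0, 0]},
    {"hand": 30, "delta_pos": [0, 0, 0.04], "twist": [0, 0, 0]},
    {"hand": 30, "delta_pos": [0, 0, 0.04], "twist": [0, 0, 0]},
  ],
)

```text
clock: 8.55
tool_pos: [0.4577, 0.0082, 0.0658]
tcp_rot: [[-0.859, 0.512, 0.0], [0.512, 0.859, 0.0], [-0.0, 0.0, -1.0]]
contact_force: [-1.2, -0.3, 5.4]
width: 0.0391
grip_force: 40.5
```

Emit:
send_rows(
  deltas=[
    {"hand": 30, "delta_pos": [0, 0, 0.02], "twist": [0, 0, 0]},
    {"hand": 30, "delta_pos": [0, 0, 0.04], "twist": [0, 0, 0]},
    {"hand": 30, "delta_pos": [0, 0, 0.06], "twist": [0, 0, 0]},
    {"hand": 30, "delta_pos": [0, 0, 0.08], "twist": [0, 0, 0]},
    {"hand": 30, "delta_pos": [0, 0, 0.08], "twist": [0, 0, 0]},
    {"hand": 30, "delta_pos": [0, 0, 0.08], "twist": [0, 0, 0]},
  ],
)

```text
clock: 9.15
tool_pos: [0.4578, 0.0082, 0.0635]
tcp_rot: [[-0.859, 0.512, 0.0], [0.512, 0.859, 0.0], [-0.0, 0.0, -1.0]]
contact_force: [-1.6, 0.3, 7.6]
width: 0.0384
grip_force: 40.6
```

Emit:
send_rows(
  deltas=[
    {"hand": 30, "delta_pos": [0, 0, 0.02], "twist": [0, 0, 0]},
    {"hand": 30, "delta_pos": [0, 0, 0.04], "twist": [0, 0, 0]},
    {"hand": 30, "delta_pos": [0, 0, 0.05], "twist": [0, 0, 0]},
    {"hand": 30, "delta_pos": [0, 0, 0.05], "twist": [0, 0, 0]},
    {"hand": 30, "delta_pos": [0, 0, 0.05], "twist": [0, 0, 0]},
  ],
)

```text
clock: 9.65
tool_pos: [0.4579, 0.0082, 0.0628]
tcp_rot: [[-0.859, 0.513, 0.001], [0.513, 0.859, 0.0], [-0.001, 0.001, -1.0]]
contact_force: [-4.5, 0.2, 23.8]
width: 0.0387
grip_force: 42.1
```

Emit:
send_rows(
  deltas=[
    {"hand": 30, "delta_pos": [0, 0, -0.01], "twist": [0, 0, 0]},
    {"hand": 30, "delta_pos": [0, 0, -0.01], "twist": [0, 0, 0]},
    {"hand": 30, "delta_pos": [0, 0, -0.01], "twist": [0, 0, 0]},
  ],
)

```text
clock: 9.95
tool_pos: [0.4579, 0.0082, 0.063]
tcp_rot: [[-0.859, 0.513, 0.001], [0.513, 0.859, 0.0], [-0.001, 0.001, -1.0]]
contact_force: [-3.7, 0.6, 20.5]
width: 0.039
grip_force: 41.8
```

```bash
python3 snap.py end .4579 .0082 .0885
python3 - <<'E'
from bench import eyes
import cv2
p,d=eyes.get_image('side'); cv2.imwrite('pics/side1.png',cv2.resize(p[100:300,200:440],None,fx=3,fy=3,interpolation=cv2.INTER_CUBIC)[...,::-1])
E
python3 st.py
```

```text
9.95 [0.4579 0.0082 0.063 ] expect px 324.2664587255896 295.10110574908754
crop origin 258 245 scale 6
10.05 [0.4579 0.0082 0.063 ] [-4.34  0.24 19.58] [0.02 0.78 0.  ]
```

View pics/end.png

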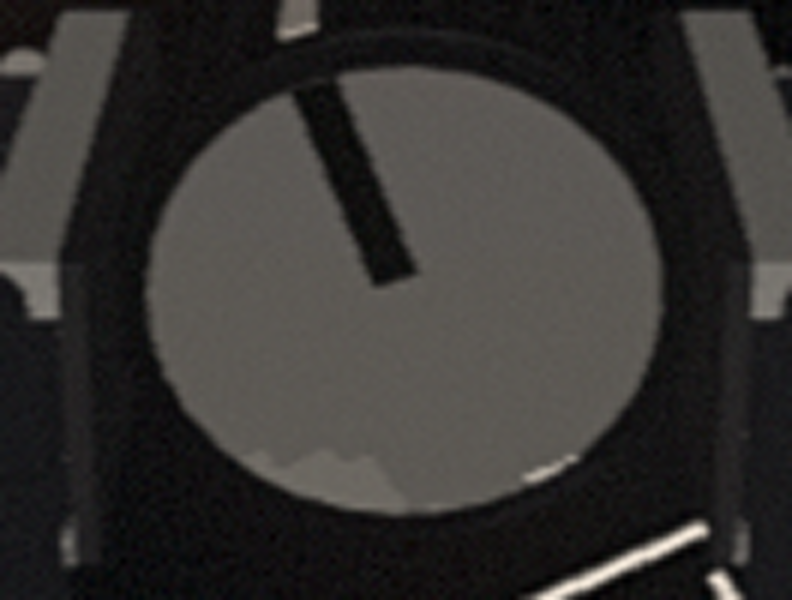

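View pics/side1.png

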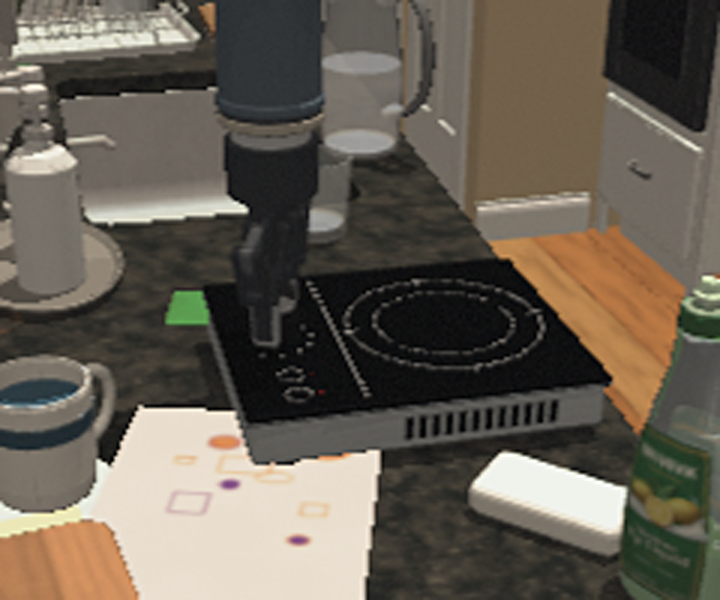

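The pointer line is unchanged in the grip at crop (318,80) to (396,275), so the knob has not slipped. The side view shows the fingers clear of the glass, and the sponge, bottle and glass in place. Force rose 5→8 N over about 4 mm, then a hard stop: the stem is fully in.

```bash
python3 -c "
from bench import job
print(job.sign_off())"
```

```text
the job is handed in; nothing more can be done
None
```

I turned the knob so its line is over the shaft's flat, pushed it home with little force, and handed in still holding it pressed to the end of the spring travel, about 4 mm in with a 20 N push; no verdict came back.

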